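# Hold a sprung probe on the shuttered test point

## Robot

A 7-joint arm with a two-finger parallel gripper is mounted at the origin on the work surface. World frame = base frame: x ahead of the robot, y to its left, z up, the work surface at z = 0. Lengths are in m, angles in degrees, forces in N, time in s.
With the tool pointing down it reaches from about 0.425 to 0.875 m from the base axis. Payload 4.7 kg.
Tool frame: the origin (TCP) lies on the centre line of the jaws, within the pads' length; the fingertips stand env.nose_length ahead of it and the grasp point (between the pads) lies 8 mm behind it (env.nose_length is the distance from the TCP to the fingertips, in m); y points along the fingers, z is the direction in which the jaws open and shut, and the axes are right-handed (so a half turn about y gives the same grasp; the last joint's range is limited). The gripper opens to 87 mm and grips with 3 to 60 N. Pads are 19 mm wide; open, the fingers measure 117 mm over their backs; the gripper's body (75 mm by 190 mm) begins 51 mm behind the grasp point.
Start: joints at [72.599, 18.392, -4.016, 83.108, 1.295, 78.541, -3.26], TCP at [0.203, -0.617, 0.234] pointing down, gripper open.
Joint ranges: [-163.93, 163.93], [-17.29, 119.83], [-79.2, 71.16], [3.27, 140.29], [-89.18, 269.18], [5.43, 117.66], [-154.24, 154.24]. Speed limits (degrees/s): [147.25, 147.25, 180, 180, 180, 180, 180].

## Interface

Orientations are given as [roll, pitch, yaw] about the fixed x, y, z axes, in that order (R = Rz(yaw) Ry(pitch) Rx(roll)).
In Python, from cell import env, read_camera, camera_info, job, models gives the robot as it stands.
- The arm moves only by the tool move_arm, never from a script. Its argument "moves" is a list of rows, each a list of 6 numbers: the shift along the tool's x, y, z in mm, then the turn, a rotation vector about the tool's x, y, z in degrees. In form: [[x, y, z, ax, ay, az], ...]. A call has 1 to 20 rows; each row is the pose to reach, as a shift and turn from the pose commanded when the call began, along the tool's axes at that moment; what a row does not reach only later rows make up. A row lasts 1/12 s, in which the tool goes at most 41.7 mm and 7.16 degrees, less where a joint would pass 70% of its speed; a pose out of reach is approached as far as the arm can. A call with a gripper value outside its range is refused whole. "claw" is the finger opening in mm, from 0 to 87, set as the call begins (left out, the last holds). The fingers move at their own pace and stop on an object; "newtons" is the grip in N (left out, the last holds). Time passes only in rows, so rows that repeat a pose let the fingers close. It gives the time, the measured TCP pose, the force and the opening at its end, in the units of the state.
- env.get_obs(): the state, without advancing time (a new reading comes with each control period).
- read_camera(name): name is "scene" or "top" or "wrist"; returns (picture, depth): 480x640x3 uint8, red, green, blue; 480x640 float32, m along the optical axis (not along the pixel's ray), 0 where there is no reading.
- camera_info(name): a dict with "fx", "fy", "cx", "cy" (pixels), "distortion" ([k1, k2, p1, p2, k3] as OpenCV has them; the pictures are not rectified), "R" (3x3) and "t" (3): a world point X has camera coordinates R X + t. Camera axes: x right, y down, z forward; pixel columns grow to the right and rows downward; lengths in m; the calibration is good to about 2 mm. A picture is of the moment at which its call begins: read the wrist's pose just before it. camera_info takes no time and is no camera call; for the wrist camera it gives the pose at the moment of the call.
- job.sign_off(): hands the job in, once; it reports no verdict.
Trained networks look in the newest picture that a camera, given by its name, has taken for a name from the list of things; names that differ only in an ending like _2 or _b are one class to them, and where a whole thing is asked for, a point or a joint stands for the part that bears it (a point fixed in the world has none). Each returns a list of dicts, best first, with "score" (0 to 1); they miss things now and then, are a little off and sometimes report something else, mostly with a low value. They report only what shows in the picture. A call takes as long as a camera call. They do not tell look-alikes from the thing itself.
- models.spot_in(target, camera): "point" ([x, y, z] in m, in world coordinates, good to about 4 mm: the middle of the surface that is visible of it).
- models.cut_out(target, camera): "mask" (480x640 bool, what is visible of it).
The state is a dict: "time_s": time; "qpos": joint angles; "joint_velocities": joint speeds; "effort": joint torques, N m; "tool_pos": TCP position; "tool_rot": TCP orientation; "force": force on the tool from outside, world axes, zero at the start; "wrist_torque": the same for the moment, N m; "grip_width": finger opening in m.
Only numpy, scipy, OpenCV 4.12 (cv2) and the standard library are available. Lean on these libraries where they do the work, as an engineer would, in place of code of your own. Each camera call takes 0.05 s, during which the arm holds its last target.

## Task

Slide the small dark steel shutter on the white module's sloping panel fully open to uncover the round test contact in its square frame. Then take the probe out of its stand and press its sprung tip gently on that contact, square to the sloping panel, with the tip pushed in about half of its 12 mm travel. Finish while still holding the probe pressed there, with the module's shutter still open, and leave everything else on the bench where it is.

Things in the scene. Friction and masses are not known exactly. Their poses are not given: they have to be found in the camera images.
- module: Instrument fixed to the bench: white console 200 mm wide (y), 182 mm deep (x), its aluminium panel sloping at 20 degrees from a front edge 50 mm high (its -x side, towards the robot) to a back edge 108 mm high. Origin on the bench under the panel's middle, z up. A lower row of four plain brass contacts (not to be probed) and a black screen are also on the panel.
- test_point: Contact to probe: flat round brass, 14 mm across, 2 mm proud of the panel, in a flat square frame line 26 mm wide; under the shutter at the start. Origin: centre of its top face; z = outward normal of the panel (20 degrees from vertical, leaning to the module's front), x up the slope, y along the panel, the way the shutter opens. Fixed to the module.
- shutter (a joint): Slide of the shutter in m: 0 closed (centred over the contact), 0.05 fully open (stop), along the test point's +y; about 1.2 N friction, stays where left. Starts 0 to 0.01. A dark steel plate 41 x 42 mm, 3 mm thick, its top 6 mm above the panel (4 mm above the contact's face), between two rails 7 mm high, 21 mm either side of the contact's centre.
- shutter_knob (a point): Centre of the shutter's black block handle: 12 mm thick along the slide (its y), 24 mm long up the slope (its x), 22 mm tall along the panel's normal (its z): its top is 11 mm above this point, the plate's top 11 mm below it. It moves with the shutter, 12 mm ahead (+y) of the plate's centre.
- stand: Fixed grey block 90 x 90 mm, 75 mm high, with a 24 mm through hole in the middle in which the probe hangs upright by its collar, nose down. Origin at the centre of its underside.
- probe_grip (a point): Middle of the probe's round black handle, 22 mm thick: on the axis, 115 mm from the tip (plunger out), z from tip to handle end. Handle 76 to 148 mm from the tip; collar 34 mm wide at 70 to 76; grey nose 21 mm wide below, tapering to 10 mm at 13. About 100 g. Starts upright in the stand, this point 120 mm above the bench; lift 75 mm or more to clear the stand.
- probe_tip (a point): The end of the probe's steel plunger, a pin 5.6 mm in diameter with a round end, on the probe's axis. It moves with the plunger.
- plunger (a joint): How far the sprung plunger is pushed into the probe, in m: 0 fully out, 0.012 fully in (hard stop). It takes 0.9 N to start it and 0.3 N more for each mm (2.7 N at 6 mm, 4.5 N at 12 mm).
- adaptor: Bystander: a small black connector adaptor, a 45 x 30 x 28 mm block with a short steel stub; origin at the centre of its underside.
- weight: Bystander: a brass knobbed calibration weight, 36 mm across, 56 mm high; origin at the centre of its underside.
- jar: Bystander: a small clear jar with a steel lid, 52 mm across, 65 mm high; origin at the centre of its underside.
- screwdriver: Bystander: a screwdriver 180 mm long, lying on the table; origin on its underside.
- roll: Bystander: a white reel, a ring 80 mm across and 24 mm high; origin at the centre of its underside.
- relay: Bystander: a white plain relay box, 50 x 70 x 45 mm; origin at the centre of its underside.
Things that resemble listed ones, but are neither listed nor needed, are in the scene too. Of the things like the part that bears probe_grip, leave any that is pink or red; of the rest the larger one is meant.

How it is judged:
By the outcome, as a careful person would: the job done as asked, in the order asked, and still so for the second after the job is handed in, while the arm keeps its last pose, push and grip.
It also fails if it takes over 67 s, if anything falls off the work surface, if the arm or the gripper's body presses on something with over 40 N, if the wrist force passes 120 N, or if a joint passes its speed limit or range.

## Working session

There is one attempt and no reset: what is moved stays moved. The work goes in short steps, Python scripts to look and compute and a tool call to move; the robot and the scene stay as the last step left them, time stands still between calls to the robot, and variables do not carry over. Pictures are saved under pics/ and viewed, and the job is handed in when it is done.

Besides the shell and the picture viewer there is one more tool, called as name(argument=value, ...), one argument or row to a line, values as JSON. move_arm: Moves the arm, as the interface text tells. Its arguments: {"type":"object","properties":{"moves":{"type":"array","items":{"type":"array","items":{"type":"number"}}},"claw":{"type":"number"},"newtons":{"type":"number"}},"required":["moves"]}

```bash
ls; mkdir -p pics
python3 - <<'E'
from cell import env, read_camera, camera_info, job, models
import cv2, numpy as np
print(env.get_obs(), env.nose_length)
for n in ["scene","top","wrist"]:
    p,d=read_camera(n); cv2.imwrite(f"pics/{n}0.png",p[:,:,::-1]); np.save(f"pics/{n}0.npy",d)
    print(n,{k:np.round(v,3).tolist() for k,v in camera_info(n).items()})
E
```

```text
pics
{'time_s': 0.0, 'qpos': array([72.60069117, 18.43964822, -4.01449013, 83.17528692,  1.29478116,
       78.53965279, -3.2585756 ]), 'joint_velocities': array([-2.40651195e-02, -1.34660735e-02,  2.42381396e-02, -7.31656250e-02,
        2.98563733e-03, -7.67506965e-02,  7.59446313e-05]), 'effort': array([-4.50955504e-04, -4.91294968e+01, -4.04618857e-01, -3.12530065e+01,
       -6.41140994e-02,  4.37477406e-02,  2.22870767e-04]), 'tool_pos': array([ 0.20287289, -0.61697197,  0.2324513 ]), 'tool_rot': array([-9.01093625e+01, -5.82319287e-03, -1.61790535e+02]), 'force': array([ 0.02263002, -0.48886311, -0.23650368]), 'wrist_torque': array([ 0.0113243 , -0.02272507, -0.03065154]), 'grip_width': 0.08656384459036102} 0.011
scene {'fx': 449.076, 'fy': 449.076, 'cx': 324.409, 'cy': 239.846, 'distortion': [-0.0, 0.0, 0.0, 0.0, 0.0], 'R': [[-0.647, 0.762, 0.008], [0.474, 0.411, -0.778], [-0.597, -0.5, -0.628]], 't': [0.365, -0.197, 1.413]}
top {'fx': 587.588, 'fy': 587.588, 'cx': 326.202, 'cy': 241.602, 'distortion': [-0.058, 0.0, 0.0, 0.0, 0.0], 'R': [[0.002, -1.0, 0.013], [-0.984, -0.004, -0.176], [0.176, -0.012, -0.984]], 't': [-0.015, 0.537, 1.393]}
wrist {'fx': 340.032, 'fy': 340.032, 'cx': 320.373, 'cy': 240.858, 'distortion': [-0.065, 0.0, 0.0, 0.0, 0.0], 'R': [[0.312, -0.95, -0.002], [-0.912, -0.3, 0.281], [-0.267, -0.086, -0.96]], 't': [-0.65, -0.033, 0.392]}
```

View pics/scene0.png

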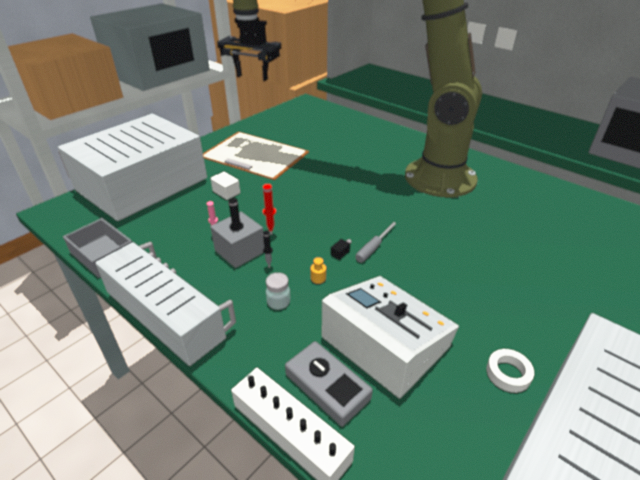

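View pics/top0.png

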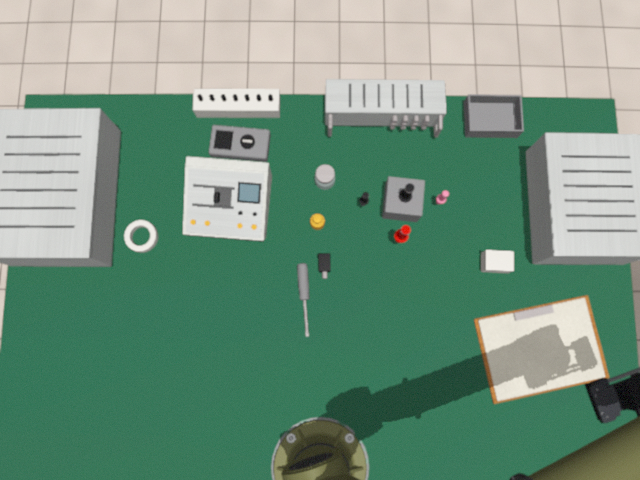

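View pics/wrist0.png

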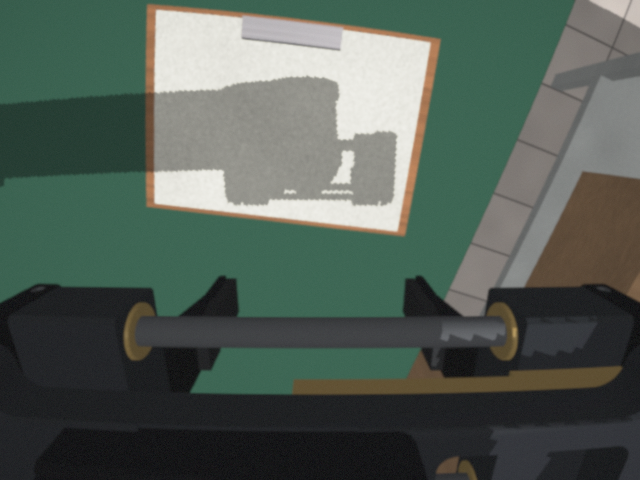

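The top view shows the module at about (226,198) with its shutter handle at (217,198). The stand with the black probe is at (404,195), and the red, pink and small black look-alikes are around it. Next I'll measure positions.

```bash
cat > h.py <<'E'
from cell import env, read_camera, camera_info, job, models
import cv2, numpy as np
from scipy.spatial.transform import Rotation as Ro
def cam(n):
    c=camera_info(n); K=np.array([[c['fx'],0,c['cx']],[0,c['fy'],c['cy']],[0,0,1]]); return c,K
def bp(n,uv,d):
    c,K=cam(n); uv=np.atleast_2d(np.array(uv,float)); d=np.atleast_1d(d)
    x=cv2.undistortPoints(uv.reshape(-1,1,2),K,np.array(c['distortion']))[:,0]
    P=np.c_[x*d[:,None],d]; return (P-np.array(c['t']))@np.array(c['R'])
def proj(n,X,c=None):
    cc,K=cam(n); c=c or cc
    r,_=cv2.Rodrigues(np.array(c['R'])); return cv2.projectPoints(np.atleast_2d(np.array(X,float)),r,np.array(c['t'],float),K,np.array(c['distortion']))[0][:,0]
def ray_at(n,uv,z):
    c,K=cam(n); uv=np.array(uv,float)
    x=cv2.undistortPoints(uv.reshape(-1,1,2),K,np.array(c['distortion']))[:,0]
    R=np.array(c['R']);o=-R.T@np.array(c['t']); d=np.c_[x,np.ones(len(x))]@R
    return o+d*((z-o[2])/d[:,2])[:,None]
E
python3 - <<'E'
from h import *
p,d=read_camera("top"); p2,d2=read_camera("scene")
for t in ["module","test_point","shutter","shutter_knob","stand","probe_grip","probe_tip","adaptor","weight","jar","screwdriver","roll","relay"]:
    for c in ["top","scene"]:
        print(t,c,[(np.round(r['point'],3).tolist(),round(r['score'],2)) for r in models.spot_in(t,c)[:4]])
np.save("pics/d.npy",d)
im=cv2.resize(p[140:260,160:460],None,fx=2.66,fy=2.66,interpolation=cv2.INTER_CUBIC); cv2.imwrite("pics/topz.png",im[:,:,::-1])
im=cv2.resize(p2[160:420,180:480],None,fx=2.3,fy=2.3,interpolation=cv2.INTER_CUBIC); cv2.imwrite("pics/scz.png",im[:,:,::-1])
print(env.get_obs()['time_s'])
E
```

```text
module top [([0.636, 0.228, 0.082], 0.72)]
module scene [([0.698, 0.25, 0.076], 0.61)]
test_point top []
test_point scene [([0.644, 0.247, 0.092], 0.46)]
shutter top [([0.639, 0.24, 0.091], 0.68)]
shutter scene [([0.644, 0.248, 0.092], 0.8)]
shutter_knob top [([0.639, 0.238, 0.092], 0.85), ([0.488, -0.011, 0.034], 0.67)]
shutter_knob scene [([0.644, 0.25, 0.096], 0.87), ([0.664, -0.174, 0.061], 0.19)]
stand top [([0.639, -0.202, 0.073], 0.95)]
stand scene [([0.667, -0.171, 0.061], 0.73)]
probe_grip top [([0.545, -0.196, 0.115], 0.65), ([0.647, -0.293, 0.068], 0.64), ([0.641, -0.2, 0.12], 0.53)]
probe_grip scene [([0.555, -0.186, 0.09], 0.94), ([0.653, -0.195, 0.12], 0.81), ([0.653, -0.292, 0.078], 0.7), ([0.645, -0.102, 0.064], 0.61)]
probe_tip top []
probe_tip scene [([0.569, 0.456, 0.023], 0.68), ([0.642, 0.25, 0.094], 0.23)]
adaptor top [([0.489, -0.011, 0.031], 0.64)]
adaptor scene [([0.499, -0.004, 0.024], 0.8)]
weight top [([0.591, 0.008, 0.035], 0.7)]
weight scene [([0.605, 0.017, 0.031], 0.54)]
jar top [([0.704, -0.012, 0.063], 0.73), ([0.64, -0.2, 0.074], 0.73), ([0.641, 0.237, 0.094], 0.7)]
jar scene [([0.716, 0.008, 0.046], 0.85)]
screwdriver top [([0.438, 0.041, 0.022], 0.64), ([0.555, 0.454, 0.024], 0.5), ([0.644, -0.204, 0.12], 0.4), ([0.492, -0.437, 0.044], 0.39)]
screwdriver scene [([0.642, 0.249, 0.091], 0.39)]
roll top [([0.556, 0.454, 0.026], 0.79)]
roll scene [([0.569, 0.455, 0.025], 0.96), ([0.608, 0.016, 0.032], 0.27)]
relay top [([0.489, -0.438, 0.046], 0.71)]
relay scene [([0.506, -0.421, 0.038], 0.75)]
1.55
```

View pics/topz.png

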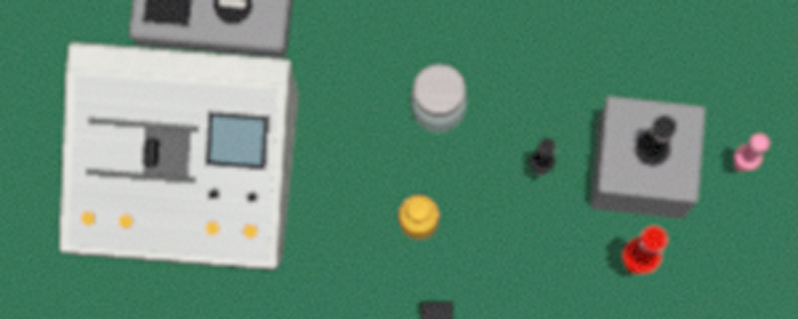

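View pics/scz.png

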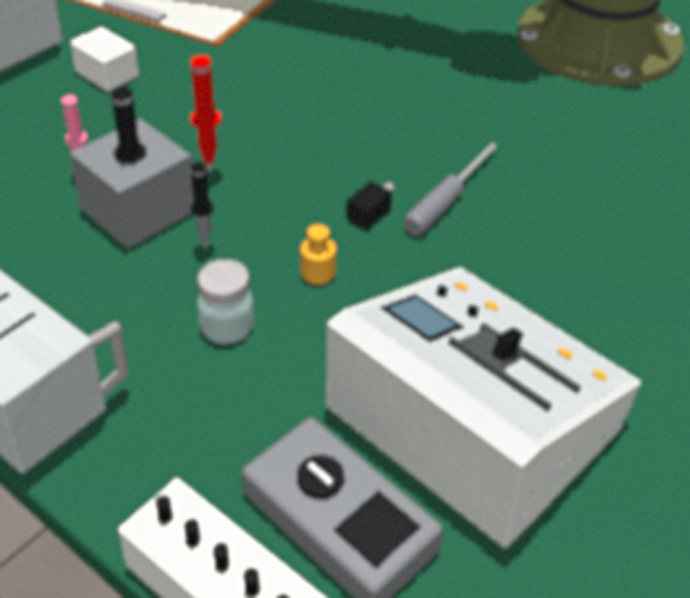

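Run:
```python
from h import *
p,_=read_camera("top"); ps,_=read_camera("scene")
out={}
# average depth
D=[];S=[]
D=np.median([read_camera("top")[1] for _ in range(3)],0); S=np.median([read_camera("scene")[1] for _ in range(3)],0)
vv,uu=np.mgrid[0:480,0:640]
X=bp("top",np.c_[uu.ravel(),vv.ravel()],D.ravel()).reshape(480,640,3)
Xs=bp("scene",np.c_[uu.ravel(),vv.ravel()],S.ravel()).reshape(480,640,3)
np.savez("pics/pc.npz",X=X,Xs=Xs,p=p,ps=ps)
for n,XX,im in (("top",X,p),("scene",Xs,ps)):
    m=models.cut_out("module",n); m=m[0]['mask']
    P=XX[m]; P=P[(P[:,2]>.045)&(P[:,2]<.12)]
    # RANSAC-ish plane with normal near -sin20
    best=None
    rng=np.random.default_rng(0)
    for _ in range(400):
        q=P[rng.choice(len(P),3,False)]; nn=np.cross(q[1]-q[0],q[2]-q[0]); l=np.linalg.norm(nn)
        if l<1e-5: continue
        nn/=l; nn*=np.sign(nn[2]); 
        if nn[2]<.85: continue
        i=abs((P-q[0])@nn)<.002
        if best is None or i.sum()>best.sum(): best=i
    Q=P[best]; c=Q.mean(0); nn=np.linalg.svd(Q-c)[2][2]; nn*=np.sign(nn[2])
    print(n,len(P),best.sum(),"c",c.round(4),"n",nn.round(4),"tilt",np.degrees(np.arccos(nn[2])),"az",np.degrees(np.arctan2(-nn[1],-nn[0])))
    # min area rect of panel points in xy
    i=(abs((P-c)@nn)<.003)
    r=cv2.minAreaRect(P[i][:,:2].astype(np.float32)); print("rect",r)
    for t in ("shutter_knob","shutter"):
        for r in models.cut_out(t,n)[:2]:
            m=r['mask']; h=(XX[m]-c)@nn; print(t,n,round(r['score'],2),m.sum(),"h pct",np.percentile(h,[5,25,50,75,95]).round(4), "uv",np.argwhere(m).mean(0)[::-1].round(1))
    for r in models.cut_out("probe_grip",n)[:4]:
        m=r['mask']; q=XX[m]; print("probe",n,round(r['score'],2),m.sum(),np.median(q,0).round(3),"z range",np.percentile(q[:,2],[2,98]).round(3),np.argwhere(m).mean(0)[::-1].round(1))
    m=models.cut_out("stand",n)[0]['mask']; q=XX[m]; q=q[abs(q[:,2]-.075)<.006]; print("stand",cv2.minAreaRect(q[:,:2].astype(np.float32)),np.median(q,0))
print(env.get_obs()['time_s'])
```

```text
top 6452 3568 c [0.6311 0.2347 0.0796] n [-0.3378  0.0234  0.9409] tilt 19.789418521091754 az -3.965809235538313
rect ((0.6364667415618896, 0.23386363685131073), (0.2014857828617096, 0.1784152388572693), 85.82109832763672)
shutter_knob top 0.57 247 h pct [0.0029 0.0048 0.0065 0.0099 0.0281] uv [221.9 196.4]
probe top 0.68 319 [0.639 0.239 0.092] z range [0.08  0.112] [221.9 196.3]
probe top 0.59 196 [ 0.544 -0.191  0.104] z range [0.039 0.149] [402.3 234. ]
probe top 0.51 88 [ 0.638 -0.105  0.082] z range [0.051 0.107] [364.3 198.4]
probe top 0.45 192 [ 0.642 -0.202  0.111] z range [0.075 0.154] [406.4 193.1]
stand ((0.6479082703590393, -0.2060769498348236), (0.09122806042432785, 0.09100213646888733), 83.78079986572266) [ 0.64201799 -0.20026424  0.0736137 ]
scene 8125 4025 c [0.6434 0.2408 0.0849] n [-0.3377  0.03    0.9408] tilt 19.818936567990395 az -5.0739702850093575
rect ((0.6351107358932495, 0.23366758227348328), (0.20012953877449036, 0.17298553884029388), 84.7353515625)
shutter_knob scene 0.66 258 h pct [0.0048 0.0054 0.0062 0.0187 0.0273] uv [395.7 309.6]
shutter scene 0.53 300 h pct [0.0047 0.0054 0.0061 0.0192 0.0275] uv [395.8 309.6]
probe scene 0.75 353 [ 0.655 -0.199  0.112] z range [0.075 0.154] [234.4 214.7]
probe scene 0.63 127 [ 0.653 -0.296  0.077] z range [0.044 0.103] [211.4 212.3]
probe scene 0.61 391 [ 0.557 -0.189  0.09 ] z range [0.023 0.148] [268.5 206.2]
probe scene 0.53 188 [ 0.648 -0.102  0.067] z range [0.024 0.106] [267.2 246.1]Traceback (most recent call last):
  File "<stdin>", line 34, in <module>
IndexError: list index out of range
```

Run:
```python
from h import *
z=np.load("pics/pc.npz")
yaw=np.radians(-4.4); Rm=Ro.from_euler('xyz',[0,-20,-4.4],degrees=True).as_matrix()
print("panel axes",Rm.T.round(3))
for n,X,c in (("top",z['X'],[.6311,.2347,.0796]),("scene",z['Xs'],[.6434,.2408,.0849])):
    h=(X-c)@Rm[:,2]
    m=(h>.021)&(h<.034)&(np.linalg.norm(X[...,:2]-[.635,.23],axis=2)<.07)
    q=X[m]; L=(q-c)@Rm; print(n,m.sum(),"knob",q.mean(0).round(4),"local ext",L.min(0).round(4),L.max(0).round(4),"pct50",np.median(L,0).round(4))
    mid=(np.percentile(L,3,axis=0)+np.percentile(L,97,axis=0))/2; print("mid world",(c+Rm@mid).round(4))
    m=(X[...,2]>.08)&(X[...,2]<.16)&(np.linalg.norm(X[...,:2]-[.645,-.2],axis=2)<.03)
    q=X[m]
    for a in (.085,.1,.12,.14):
        k=q[abs(q[:,2]-a)<.01]; print(a,len(k),k.mean(0).round(4),k[:,0].min().round(4),k[:,0].max().round(4),k[:,1].min().round(4),k[:,1].max().round(4))
    t=q[q[:,2]>.147]; print("top",len(t),t.mean(0).round(4),t.min(0),t.max(0))
    # least squares circle on side points + top
    from scipy.optimize import least_squares
    for mm in ((.09,.146),):
        k=q[(q[:,2]>mm[0])&(q[:,2]<mm[1])]
        cc=np.array((camera_info(n)['R'])).T@-np.array(camera_info(n)['t'])
        f=lambda s: np.linalg.norm(k[:,:2]-s,axis=1)-.011
        r=least_squares(f,[.645,-.2],loss='soft_l1',f_scale=.002); print("axis",r.x.round(4),np.median(abs(r.fun)))
    m=(abs(X[...,2]-.075)<.005)&(np.linalg.norm(X[...,:2]-[.645,-.2],axis=2)<.08); q=X[m]
    print("stand",cv2.minAreaRect(q[:,:2].astype(np.float32)))
```

```text
panel axes [[ 0.937 -0.072  0.342]
 [ 0.077  0.997 -0.   ]
 [-0.341  0.026  0.94 ]]
top 56 knob [0.6336 0.2502 0.1088] local ext [-0.001   0.0101  0.021 ] [0.0234 0.0224 0.0336] pct50 [0.0108 0.0154 0.0273]
mid world [0.634  0.2506 0.1085]
0.085 40 [ 0.6418 -0.2039  0.0843] 0.6327 0.6577 -0.222 -0.1924
0.1 22 [ 0.642  -0.2018  0.0999] 0.6377 0.6524 -0.2126 -0.1953
0.12 23 [ 0.6411 -0.2021  0.1204] 0.6374 0.65 -0.2135 -0.1953
0.14 38 [ 0.6449 -0.2033  0.1441] 0.6369 0.6586 -0.2157 -0.195
top 70 [ 0.6479 -0.2059  0.1514] [ 0.6367506  -0.21568799  0.14723447] [ 0.65858499 -0.19495609  0.15581824]
axis [ 0.649  -0.2061] 0.00034563491066440244
stand ((0.6485087871551514, -0.2057565450668335), (0.09040012955665588, 0.092087022960186), 83.65271759033203)
scene 64 knob [0.6384 0.2509 0.1103] local ext [-0.011   0.0024  0.0214] [0.0136 0.0145 0.0286] pct50 [0.0046 0.0102 0.0268]
mid world [0.6366 0.2503 0.1087]
0.085 85 [ 0.6543 -0.2013  0.085 ] 0.6353 0.6674 -0.2217 -0.1908
0.1 62 [ 0.6544 -0.2     0.0999] 0.6413 0.6613 -0.2106 -0.1952
0.12 67 [ 0.6545 -0.2002  0.1197] 0.6424 0.6606 -0.213 -0.195
0.14 69 [ 0.6549 -0.2004  0.1401] 0.6425 0.661 -0.2124 -0.1947
top 62 [ 0.6513 -0.2046  0.1521] [ 0.63998261 -0.21757372  0.14704367] [ 0.66099443 -0.19550898  0.15433818]
axis [ 0.6494 -0.2072] 0.0005225198427451245
stand ((0.6301876902580261, -0.20382381975650787), (0.09299766272306442, 0.13124263286590576), 84.0763931274414)
```

```bash
cat >> h.py <<'E'
def mod(yaw=-4.4,tilt=20): return Ro.from_euler('xyz',[0,-tilt,yaw],degrees=True).as_matrix()
def toolR(Rm): return np.c_[-Rm[:,0],-Rm[:,2],-Rm[:,1]]
def cur():
    o=env.get_obs(); return np.array(o['tool_pos']),Ro.from_euler('xyz',o['tool_rot'],degrees=True).as_matrix(),o
def delta(p,R):
    p0,R0,o=cur(); return np.r_[R0.T@(np.array(p)-p0)*1000, Ro.from_matrix(R0.T@R).as_rotvec(degrees=True)].round(2).tolist()
K=np.array([.635,.2505,.110])
E
python3 - <<'E'
from h import *
R=toolR(mod()); n=mod()[:,2]
print(delta([.42,-.25,.36],R)); print(delta(K+.09*n,R))
E
```

```text
[-320.88, -126.47, -281.29, 3.94, 22.38, 19.74]
[-653.12, 38.9, -701.38, 3.94, 22.38, 19.74]
```

move_arm(
  moves=[
    [-60,-60,-50,0,4,4],
    [-321,-126,-281,4,22,20],
    [-321,-126,-281,4,22,20],
    [-321,-126,-281,4,22,20],
    [-321,-126,-281,4,22,20],
    [-321,-126,-281,4,22,20],
    [-321,-126,-281,4,22,20],
    [-321,-126,-281,4,22,20],
    [-321,-126,-281,4,22,20],
    [-321,-126,-281,4,22,20],
    [-653,39,-701,4,22.4,19.7],
    [-653,39,-701,4,22.4,19.7],
    [-653,39,-701,4,22.4,19.7],
    [-653,39,-701,4,22.4,19.7],
    [-653,39,-701,4,22.4,19.7],
    [-653,39,-701,4,22.4,19.7],
    [-653,39,-701,4,22.4,19.7],
    [-653,39,-701,4,22.4,19.7],
    [-653,39,-701,4,22.4,19.7],
    [-653,39,-701,4,22.4,19.7],
  ],
  claw=87,
)

```text
time_s: 4.12
tool_pos: [0.539, 0.0651, 0.2499]
tool_rot: [-89.9, 20.1, 175.6]
force: [0.4, -0.8, -0.0]
grip_width: 0.087
```

Run:
```python
from h import *
R=toolR(mod()); n=mod()[:,2]
print(delta(K+.09*n,R))
```

```text
[-28.75, 69.14, -192.29, -0.07, 0.02, -0.06]
```

move_arm(
  moves=[
    [-29,69,-192,0,0,0],
    [-29,69,-192,0,0,0],
    [-29,69,-192,0,0,0],
    [-29,69,-192,0,0,0],
    [-29,69,-192,0,0,0],
    [-29,69,-192,0,0,0],
    [-29,69,-192,0,0,0],
    [-29,69,-192,0,0,0],
  ],
  claw=44,
)

```text
time_s: 4.78
tool_pos: [0.6041, 0.2499, 0.1943]
tool_rot: [-89.9, 19.9, 175.6]
force: [-0.2, -0.6, -0.3]
grip_width: 0.0464
```

Run:
```python
from h import *
p0,R0,o=cur(); print(o['tool_pos'],o['tool_rot'],o['force'],o['qpos'],o['grip_width'])
p,d=read_camera("wrist"); cv2.imwrite("pics/w1.png",p[:,:,::-1]); np.save("pics/w1d.npy",d)
print(models.spot_in("shutter_knob","wrist")[:2])
print("proj K",proj("wrist",K), "tip",proj("wrist",p0+R0[:,1]*.011))
```

```text
[0.60413767 0.24986477 0.19425646] [-89.89452684  19.91471407 175.60165773] [-0.16459083 -0.58546778 -0.34958229] [   7.06853485   12.15607335  -42.62080502  101.12967527   24.83084104
   56.21568674 -139.68309219] 0.04642856214029138
[{'point': [0.6404, 0.2356, 0.0929], 'score': 0.64}, {'point': [0.6635, 0.2348, 0.0939], 'score': 0.6}]
proj K [[314.12649608 251.98386902]] tip [[317.71344699 298.52677902]]
```

View pics/w1.png

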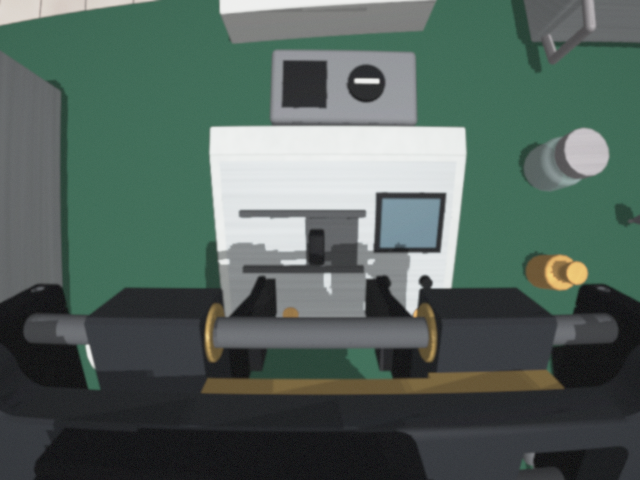

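The wrist view shows the shutter plate at about x=305–358 and y=215–265. The knob is at (316,246), between the rails, and the shutter is near closed.

Run:
```python
from h import *
p0,R0,o=cur()
p,_=read_camera("wrist"); D=np.median([read_camera("wrist")[1] for _ in range(3)],0)
im=cv2.resize(p[195:315,210:410],None,fx=4,fy=4,interpolation=cv2.INTER_CUBIC); cv2.imwrite("pics/w1z.png",im[:,:,::-1])
vv,uu=np.mgrid[0:480,0:640]
X=bp("wrist",np.c_[uu.ravel(),vv.ravel()],D.ravel()).reshape(480,640,3)
# panel fit
reg=np.zeros((480,640),bool); reg[160:200,230:360]=1; reg[225:255,225:300]=1
P=X[reg&(D>0)]; 
for _ in range(5):
    c=P.mean(0); nn=np.linalg.svd(P-c)[2][2]; nn*=np.sign(nn[2]); r=abs((P-c)@nn); P=P[r<max(.0015,2*np.median(r))]
print(c.round(4),nn.round(4),len(P),np.degrees(np.arccos(nn[2])),np.degrees(np.arctan2(-nn[1],-nn[0])))
Rm=mod(); h=(X-c)@Rm[:,2]
sel=np.zeros((480,640),bool); sel[215:275,295:345]=1
k=sel&(h>.02)&(h<.035); q=X[k]; L=(q-K)@Rm
print(k.sum(),"uv",uu[k].min(),uu[k].max(),vv[k].min(),vv[k].max(),"h",np.median(h[k]),"L",np.percentile(L,[3,50,97],axis=0).round(4))
pl=np.zeros((480,640),bool); pl[215:268,330:356]=1; print("plate h",np.median(h[pl]), "screen/panel z at module ctr", c[2]-(nn[0]*(.6365-c[0])+nn[1]*(.2338-c[1]))/nn[2])
```

```text
[0.6799 0.2715 0.0974] [-0.3415  0.0254  0.9395] 7428 20.026098461509267 -4.246772427374481
511 uv 307 322 234 266 h 0.02725634749198057 L [[-0.0103 -0.0053 -0.0036]
 [ 0.0017  0.0005  0.0007]
 [ 0.0122  0.0059  0.0015]]
plate h 0.005525462184159842 screen/panel z at module ctr 0.08265338398042307
```

View pics/w1z.png

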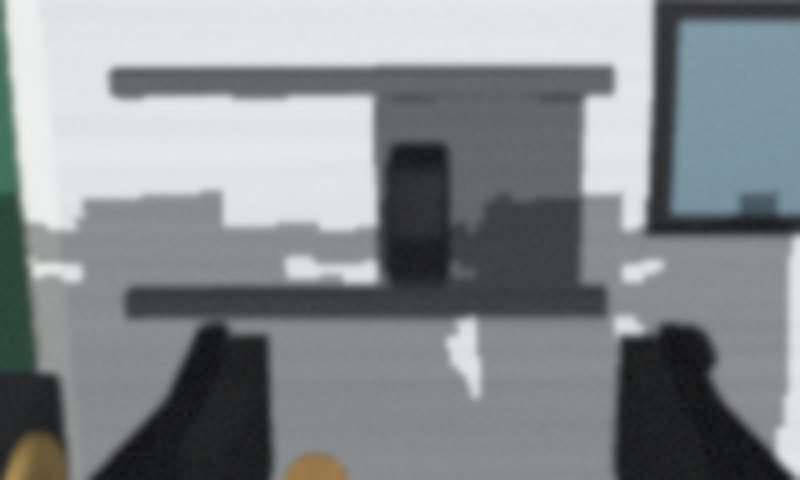

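Run:
```python
from h import *
R=toolR(mod()); n=mod()[:,2]
print(delta(K+mod()@[.001,.0003,.0003]-.005*n,R))
```

```text
[0.25, 95.54, -4.4, -0.13, -0.1, -0.09]
```

move_arm(
  moves=[
    [0,30,-4.4,0,0,0],
    [0,60,-4.4,0,0,0],
    [0,80,-4.4,0,0,0],
    [0,88,-4.4,0,0,0],
    [0,93,-4.4,0,0,0],
    [0,95,-4.4,0,0,0],
    [0,95,-4.4,0,0,0],
  ],
)

```text
time_s: 5.67
tool_pos: [0.6374, 0.2524, 0.1065]
tool_rot: [-90.0, 20.0, 175.6]
force: [0.8, 0.0, 0.9]
grip_width: 0.044
```

Run:
```python
from h import *
p0,R0,o=cur(); print(o['tool_pos'],o['tool_rot'],o['force'],o['qpos'],o['grip_width'])
R=toolR(mod()); n=mod()[:,2]
print(delta(K+mod()@[.001,.0003,.0003]-.005*n,R))
p,d=read_camera("wrist"); cv2.imwrite("pics/w2.png",p[:,:,::-1])
```

```text
[0.63739499 0.25241538 0.10645973] [-89.97394903  20.04911455 175.57690071] [0.77022713 0.04839341 0.92904821] [   3.50442441   21.08462631  -39.21697781  102.23229844   33.76657863
   49.15998161 -146.13956322] 0.0439893115050624
[-0.11, 0.61, 1.79, -0.03, -0.02, -0.05]
```

View pics/w2.png

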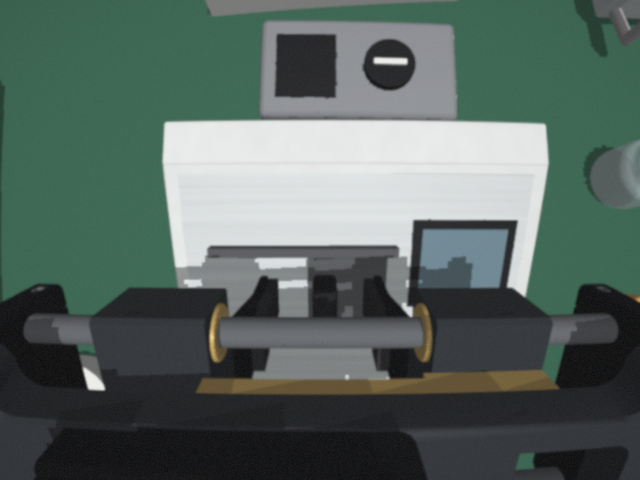

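move_arm(
  moves=[
    [0,0.6,1.8,0,0,0],
    [0,0.6,1.8,0,0,0],
    [0,0.6,1.8,0,0,0],
    [0,0.6,1.8,0,0,0],
    [0,0.6,1.8,0,0,0],
    [0,0.6,1.8,0,0,0],
    [0,0.6,-3,0,0,0],
    [0,0.6,-8,0,0,0],
    [0,0.6,-13,0,0,0],
    [0,0.6,-18,0,0,0],
  ],
  claw=0,
  newtons=8,
)

```text
time_s: 6.55
tool_pos: [0.6386, 0.2707, 0.1049]
tool_rot: [-89.9, 20.0, 175.6]
force: [-1.5, -2.1, 3.4]
grip_width: 0.012
```

Run:
```python
from h import *
p0,R0,o=cur(); print(o['time_s'],o['tool_pos'],o['tool_rot'],o['force'],o['qpos'],o['grip_width'])
```

```text
6.55 [0.63863729 0.27073826 0.10492192] [-89.93318428  19.97965479 175.60127067] [-1.49150654 -2.06960717  3.36803408] [   1.33181952   22.35779967  -38.91243155  100.86859023   34.81227311
   50.08240767 -148.03903609] 0.012027346097636634
```

move_arm(
  moves=[
    [0,0,-6,0,0,0],
    [0,0,-11,0,0,0],
    [0,0,-16,0,0,0],
    [0,0,-19,0,0,0],
    [0,0,-19,0,0,0],
  ],
)

```text
time_s: 6.97
tool_pos: [0.6402, 0.2907, 0.1049]
tool_rot: [-90.0, 20.0, 175.6]
force: [0.3, 0.5, 1.1]
grip_width: 0.012
```

Run:
```python
from h import *
p0,R0,o=cur(); print(o['time_s'],o['tool_pos'],o['tool_rot'],o['force'],o['qpos'],o['grip_width'])
```

```text
6.9667 [0.64016131 0.29074587 0.1049457 ] [-90.03843635  20.00457018 175.64850209] [0.34578221 0.476888   1.11055489] [  -1.04895554   23.51936078  -38.38527898   99.357708     35.55971708
   50.93030753 -149.67887142] 0.01198181018814681
```

move_arm(
  moves=[
    [0,0,-2,0,0,0],
    [0,0,-4,0,0,0],
    [0,0,-6,0,0,0],
    [0,0,-8,0,0,0],
  ],
)

```text
time_s: 7.3
tool_pos: [0.6406, 0.2957, 0.1049]
tool_rot: [-89.8, 20.0, 175.6]
force: [-4.6, -5.9, 8.4]
grip_width: 0.012
```

Run:
```python
from h import *
p0,R0,o=cur(); print(o['time_s'],o['tool_pos'],o['tool_rot'],o['force'],o['qpos'],o['grip_width'])
```

```text
7.3 [0.64063669 0.29572417 0.10486533] [-89.7875925   19.95404934 175.56575238] [-4.55113291 -5.93897025  8.41079222] [  -2.04572097   23.91347533  -37.95896757   98.76211715   35.82351476
   51.50177456 -150.29366799] 0.011985785280819132
```

move_arm(
  moves=[
    [0,0,-3,0,0,0],
    [0,0,-4,0,0,0],
    [0,0,-4,0,0,0],
  ],
)

```text
time_s: 7.55
tool_pos: [0.6408, 0.2958, 0.1046]
tool_rot: [-89.4, 19.9, 175.5]
force: [-7.7, -10.5, 11.5]
grip_width: 0.0119
```

Run:
```python
from h import *
p0,R0,o=cur(); print(o['time_s'],o['tool_pos'],o['tool_rot'],o['force'],o['qpos'],o['grip_width'])
p,d=read_camera("wrist"); cv2.imwrite("pics/w3.png",p[:,:,::-1])
```

```text
7.55 [0.64083937 0.29581499 0.10460164] [-89.41742787  19.87682267 175.47499756] [ -7.66854543 -10.49688619  11.49607064] [  -2.55482892   24.08074166  -37.61583975   98.47849808   35.97044584
   51.97426679 -150.57777237] 0.011925335072029856
```

View pics/w3.png

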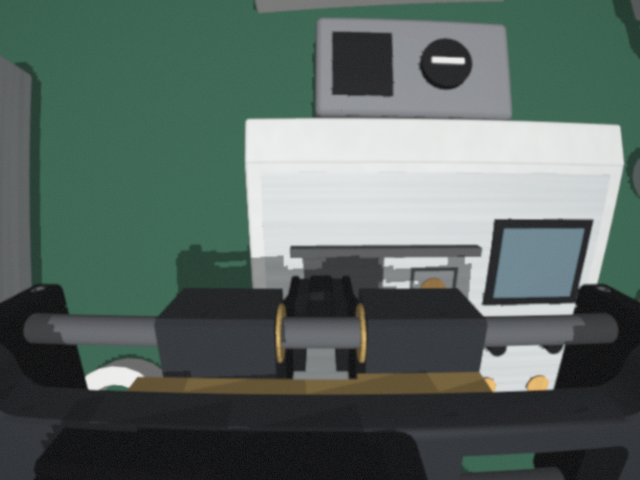

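The shutter hit its stop: the tool stalled while the force doubled. The contact now shows at (432,285) inside its frame. I'll unload, release and retreat.

move_arm(
  moves=[
    [0,0,4,0,0,0],
    [0,0,6,0,0,0],
    [0,0,6,0,0,0],
    [0,0,6,0,0,0],
    [0,0,6,0,0,0],
  ],
  claw=34,
)

```text
time_s: 8.02
tool_pos: [0.6404, 0.2956, 0.1045]
tool_rot: [-90.0, 20.0, 175.6]
force: [-0.8, 0.5, -0.3]
grip_width: 0.0318
```

move_arm(
  moves=[
    [0,-15,0,0,0,0],
    [0,-40,0,0,0,0],
    [0,-70,10,0,0,0],
    [0,-100,50,0,0,0],
    [0,-110,62,0,0,0],
    [0,-110,62,0,0,0],
    [0,-110,62,0,0,0],
    [0,-110,62,0,0,0],
  ],
)

```text
time_s: 8.68
tool_pos: [0.598, 0.237, 0.2086]
tool_rot: [-90.0, 20.0, 175.6]
force: [0.0, 0.3, -0.4]
grip_width: 0.0341
```

Run:
```python
from h import *
p0,R0,o=cur(); print(o['time_s'],o['tool_pos'],o['tool_rot'],o['force'],o['qpos'],o['grip_width'])
p,d=read_camera("wrist"); cv2.imwrite("pics/w4.png",p[:,:,::-1])
D=np.median([read_camera("wrist")[1] for _ in range(3)],0)
c=camera_info("wrist"); np.savez("pics/w4.npz",p=p,D=D,R=c['R'],t=c['t'])
print(models.spot_in("test_point","wrist")[:2],models.spot_in("shutter_knob","wrist")[:2])
u,v=proj("wrist",K-mod()[:,1]*.02)[0].astype(int); print(u,v)
im=cv2.resize(p[v-60:v+60,u-100:u+100],None,fx=4,fy=4,interpolation=cv2.INTER_CUBIC); cv2.imwrite("pics/w4z.png",im[:,:,::-1])
```

```text
8.6833 [0.59797266 0.23704188 0.20856742] [-89.96519905  19.99870331 175.62767927] [ 0.01111963  0.31175235 -0.39042311] [   8.18462407    9.53848202  -41.91224284  101.75768842   21.97191938
   56.60261382 -136.67398566] 0.03412459921290402
[{'point': [0.6447, 0.2313, 0.0872], 'score': 0.6}] [{'point': [0.6427, 0.2839, 0.0958], 'score': 0.6}]
324 244
```

View pics/w4z.png

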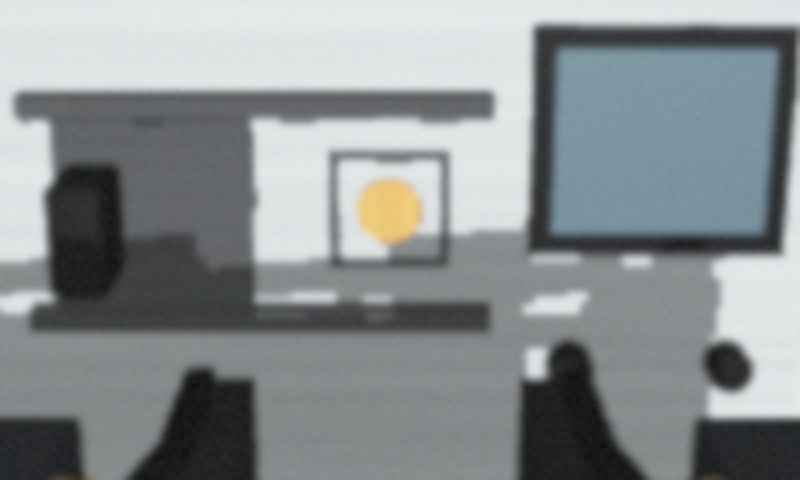

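The zoom shows the shutter fully left, with the brass contact at zoom (390,211) in its frame. Next I'll compute its 3D position.

Run:
```python
from h import *
z=np.load("pics/w4.npz"); p,D=z['p'],z['D']
print(np.abs(z['R']-np.array(camera_info("wrist")['R'])).max(),np.abs(z['t']-np.array(camera_info("wrist")['t'])).max())
q=p.astype(int); m=(q[...,0]-q[...,2]>50); b=np.zeros_like(m); b[218:258,303:341]=1; m&=b
vv,uu=np.mgrid[0:480,0:640]
uv=np.array([[uu[m].mean(),vv[m].mean()]]); print(m.sum(),uv)
X=bp("wrist",np.c_[uu.ravel(),vv.ravel()],D.ravel()).reshape(480,640,3)
C=X[m]; print("depth median",np.median(C,0),C.mean(0))
# panel plane
reg=np.zeros((480,640),bool); reg[150:200,230:350]=1; reg[222:245,290:305]=1
P=X[reg&(D>0)]
for _ in range(6):
    c=P.mean(0); nn=np.linalg.svd(P-c)[2][2]; nn*=np.sign(nn[2]); r=abs((P-c)@nn); P=P[r<max(.0015,2*np.median(r))]
print(c,nn,len(P),"contact h",np.median((C-c)@nn), "tilt",np.degrees(np.arccos(nn[2])),np.degrees(np.arctan2(-nn[1],-nn[0])))
# ray to plane + 2mm
ci,Km=cam("wrist"); x=cv2.undistortPoints(uv.reshape(-1,1,2),Km,np.array(ci['distortion']))[0,0]
R=np.array(ci['R']); o=-R.T@np.array(ci['t']); d=R.T@np.r_[x,1]
s=((c+.002*nn-o)@nn)/(d@nn); print("ray contact",o+s*d)
Rm=mod(); tcp=np.array([.6405,.2957,.1049]); k=tcp+.005*Rm[:,2]
print("from knob: contact top face", k-.022*Rm[:,2]-.004*Rm[:,2]-.062*Rm[:,1])
```

```text
0.0004971442350735072 0.00014222013114495446
202 [[320.81188119 236.21782178]]
depth median [0.64194716 0.23309076 0.08611014] [0.64191673 0.23310895 0.0858574 ]
[0.69050884 0.25487968 0.10143299] [-0.33666143  0.02558694  0.94127806] 6315 contact h 0.0012159509281042082 tilt 19.732690089671312 -4.346237870808098
ray contact [0.64186341 0.23311398 0.08675069]
from knob: contact top face [0.64290467 0.2333317  0.08516645]
```

```bash
cat >> h.py <<'E'
C=np.array([.642,.2332,.086])
PB=np.array([.649,-.2065])
Rd=toolR(mod(0,0))
E
python3 - <<'E'
from h import *
print(delta([.62,.1,.27],toolR(mod(-2,8)))); print(delta(np.r_[PB,.215],Rd))
E
```

```text
[-51.83, -47.8, 135.0, -0.62, -2.28, -11.88]
[-82.11, 21.94, 438.36, -0.81, -4.3, -19.87]
```

move_arm(
  moves=[
    [-20,-30,30,0,0,0],
    [-52,-48,135,-0.6,-2.3,-12],
    [-52,-48,135,-0.6,-2.3,-12],
    [-52,-48,135,-0.6,-2.3,-12],
    [-82,22,438.4,-0.8,-4.3,-19.9],
    [-82,22,438.4,-0.8,-4.3,-19.9],
    [-82,22,438.4,-0.8,-4.3,-19.9],
    [-82,22,438.4,-0.8,-4.3,-19.9],
    [-82,22,438.4,-0.8,-4.3,-19.9],
    [-82,22,438.4,-0.8,-4.3,-19.9],
    [-82,22,438.4,-0.8,-4.3,-19.9],
    [-82,22,438.4,-0.8,-4.3,-19.9],
    [-82,22,438.4,-0.8,-4.3,-19.9],
    [-82,22,438.4,-0.8,-4.3,-19.9],
    [-82,22,438.4,-0.8,-4.3,-19.9],
    [-82,22,438.4,-0.8,-4.3,-19.9],
  ],
  claw=60,
)

```text
time_s: 10.32
tool_pos: [0.6494, -0.2048, 0.2162]
tool_rot: [-90.0, 0.1, -179.9]
force: [-0.5, 0.7, 0.3]
grip_width: 0.0598
```

Run:
```python
from h import *
p0,R0,o=cur(); print(o['time_s'],o['tool_pos'],o['tool_rot'],o['force'],o['qpos'],o['grip_width'])
p,d=read_camera("wrist"); cv2.imwrite("pics/w5.png",p[:,:,::-1])
vv,uu=np.mgrid[0:480,0:640]
D=np.median([read_camera("wrist")[1] for _ in range(3)],0)
X=bp("wrist",np.c_[uu.ravel(),vv.ravel()],D.ravel()).reshape(480,640,3)
m=(abs(X[...,2]-.153)<.006)&(np.linalg.norm(X[...,:2]-PB,axis=2)<.03)&(D>0); q=X[m]; print(m.sum(),q.mean(0),q.min(0),q.max(0)); 
if m.sum(): print(cv2.minEnclosingCircle(q[:,:2].astype(np.float32)))
m=(abs(X[...,2]-.074)<.006)&(np.linalg.norm(X[...,:2]-PB,axis=2)<.08)&(D>0); print("stand",cv2.minAreaRect(X[m][:,:2].astype(np.float32)))
print(delta(np.r_[PB,.112],Rd))
```

```text
10.3167 [ 0.64936676 -0.20479586  0.21621746] [-9.00465313e+01  8.97591677e-02 -1.79888480e+02] [-0.52922487  0.66656388  0.2958335 ] [ 36.30958584  25.13250742 -29.00839266  78.82325135  12.04801052
  79.02829997 -82.54497437] 0.059753779312245826
860 [ 0.65169212 -0.20654702  0.15292407] [ 0.63998102 -0.21747014  0.14713157] [ 0.66179222 -0.19560517  0.15466726]
((0.6507086753845215, -0.20653647184371948), 0.011266907677054405)
stand ((0.6504249572753906, -0.20666977763175964), (0.09055370092391968, 0.09073244035243988), 83.65319061279297)
[0.26, 104.49, 0.43, -0.03, 0.04, -0.1]
```

View pics/w5.png

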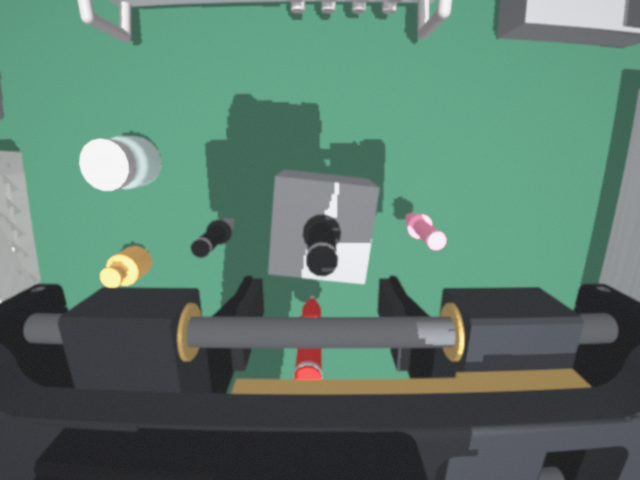

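move_arm(
  moves=[
    [-1,30,0.4,0,0,0],
    [-1,60,0.4,0,0,0],
    [-1,85,0.4,0,0,0],
    [-1,98,0.4,0,0,0],
    [-1,104,0.4,0,0,0],
    [-1,104,0.4,0,0,0],
    [-1,104,0.4,0,0,0],
  ],
)

```text
time_s: 11.1
tool_pos: [0.6507, -0.2078, 0.1134]
tool_rot: [-90.0, 0.2, 179.9]
force: [0.1, 0.2, 0.5]
grip_width: 0.06
```

Run:
```python
from h import *
p0,R0,o=cur(); print(o['time_s'],o['tool_pos'],o['tool_rot'],o['force'],o['qpos'],o['grip_width'])
print(delta([.6503,-.2065,.112],Rd))
```

```text
11.1 [ 0.65074672 -0.20781927  0.11337881] [-8.99546991e+01  1.66639999e-01  1.79934087e+02] [0.07741088 0.16728283 0.45434466] [ 36.02946779  29.22372033 -27.93637009  85.34859072  14.21622705
  68.78245138 -84.06889164] 0.05997686473451283
[0.45, 1.38, -1.32, -0.05, -0.07, -0.17]
```

move_arm(
  moves=[
    [0.4,1.4,-1.3,0,0,-0.2],
    [0.4,1.4,-1.3,0,0,-0.2],
    [0.4,1.4,-1.3,0,0,-0.2],
    [0.4,1.4,-1.3,0,0,-0.2],
    [0.4,1.4,-1.3,0,0,-0.2],
    [0.4,1.4,-1.3,0,0,-0.2],
  ],
  claw=0,
  newtons=35,
)

```text
time_s: 11.6
tool_pos: [0.6495, -0.2067, 0.1109]
tool_rot: [-90.0, -0.1, 179.9]
force: [0.7, 0.3, 0.3]
grip_width: 0.0283
```

Run:
```python
from h import *
p0,R0,o=cur(); print(o['time_s'],o['tool_pos'],o['tool_rot'],o['force'],o['wrist_torque'],o['grip_width'])
```

```text
11.6 [ 0.6495147  -0.20665105  0.11086599] [-8.99685273e+01 -1.23465525e-01  1.79917268e+02] [0.65194531 0.34984132 0.29137494] [ 0.07497047  0.04351283 -0.00854891] 0.028322755291320736
```

move_arm(
  moves=[
    [-0.6,0,0,0,0,0],
    [-0.6,0,0,0,0,0],
    [-0.6,0,0,0,0,0],
    [-0.6,0,0,0,0,0],
    [-0.6,0,0,0,0,0],
  ],
)

```text
time_s: 12.02
tool_pos: [0.6501, -0.2065, 0.1106]
tool_rot: [-90.0, -0.1, 179.9]
force: [-0.4, -0.0, 0.9]
grip_width: 0.0215
```

move_arm(
  moves=[
    [-0.6,-5,0,0,0,0],
    [-0.6,-20,0,0,0,0],
    [-0.6,-40,0,0,0,0],
    [-0.6,-60,0,0,0,0],
    [-0.6,-80,0,0,0,0],
    [-0.6,-100,0,0,0,0],
    [-0.6,-120,0,0,0,0],
    [-0.6,-130,0,0,0,0],
    [-0.6,-130,0,0,0,0],
    [-0.6,-130,0,0,0,0],
  ],
)

```text
time_s: 12.85
tool_pos: [0.651, -0.2066, 0.2405]
tool_rot: [-90.0, -0.1, 179.9]
force: [-0.1, 0.1, -0.5]
grip_width: 0.0211
```

Run:
```python
from h import *
p0,R0,o=cur(); print(o['time_s'],o['tool_pos'],o['tool_rot'],o['force'],o['wrist_torque'],o['grip_width'])
for n in ("scene","top","wrist"):
    p,d=read_camera(n); np.savez(f"pics/g_{n}.npz",p=p,d=d); cv2.imwrite(f"pics/g_{n}.png",p[:,:,::-1])
    tip=p0+R0[:,1]*.107; print(n,proj(n,[tip,p0-R0[:,1]*.008]))
p=np.load("pics/g_scene.npz")['p']; cv2.imwrite("pics/g_scz.png",cv2.resize(p[60:260,160:360],None,fx=3,fy=3,interpolation=cv2.INTER_CUBIC)[:,:,::-1])
```

```text
12.85 [ 0.65099149 -0.20658671  0.24049197] [-8.99670572e+01 -1.26699795e-01  1.79915050e+02] [-0.14488878  0.11272154 -0.52658278] [0.05563094 0.01938621 0.07340498] 0.02107728395388859
scene [[233.07616178 206.51435397]
 [226.67015845 162.75741372]]
top [[408.99719756 188.0755537 ]
 [416.99770137 173.84975253]]
wrist [[320.55475722 243.04641706]
 [320.42255776 314.69558383]]
```

View pics/g_scz.png

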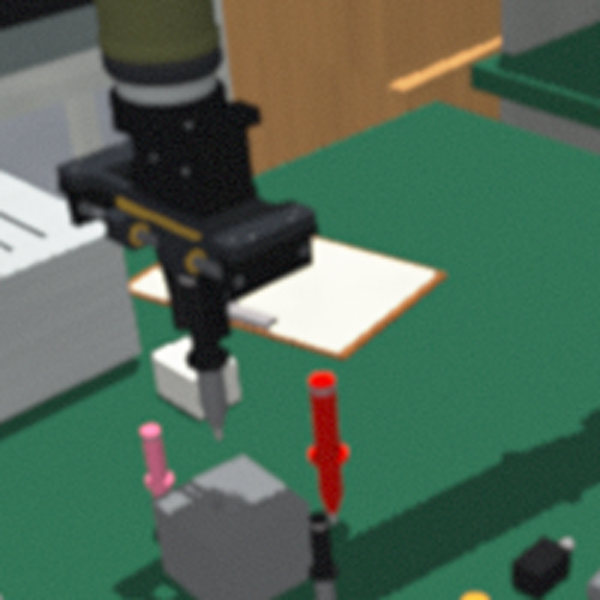

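View pics/g_wrist.png

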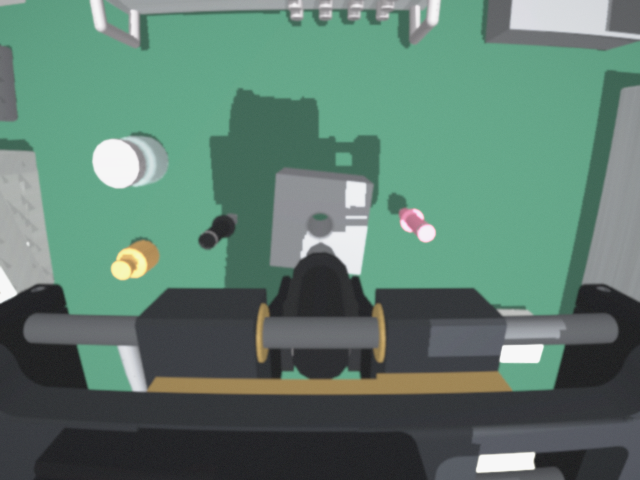

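Run:
```python
from h import *
p0,R0,o=cur()
a=np.load("pics/g_wrist.npz")['p'][200:290,275:365]; b=np.load("pics/g_scene.npz")['p'][165:225,190:270]
a=cv2.resize(a,(400,400),interpolation=cv2.INTER_CUBIC); b=cv2.resize(b,(400,300),interpolation=cv2.INTER_CUBIC); b=np.pad(b,((0,100),(0,0),(0,0)))
cv2.imwrite("pics/gz.png",np.hstack([a,b])[:,:,::-1])
for s in (70,76,80,13):
    q=p0+R0[:,1]*(.107-s/1000); print(s,proj("wrist",q),proj("scene",q))
```

```text
70 [[320.22659459 277.70881421]] [[229.79586928 181.217106  ]]
76 [[320.22223916 281.67814182]] [[229.44942038 178.90105079]]
80 [[320.21919391 284.45444401]] [[229.21699208 177.34723401]]
13 [[320.25836745 248.80419697]] [[232.96119061 202.37736275]]
```

View pics/gz.png

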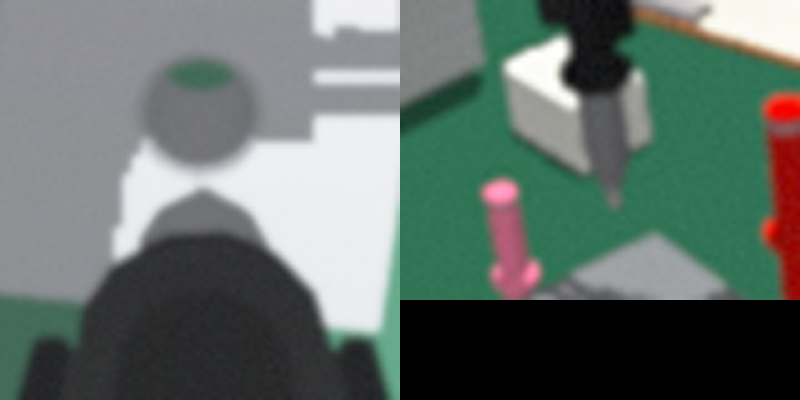

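Both views match the predicted tip position: wrist (320.7,242.3) and scene (233,206.5). The probe is therefore held straight with its tip about 106–107 mm ahead of the TCP. Now I'll carry it over.

Run:
```python
from h import *
n=mod()[:,2]; R=toolR(mod())
print(delta([.64,-.1,.30],toolR(mod(-1.5,6)))); print(delta([.61,.08,.30],toolR(mod(-3,13))));print(delta(C+.16*n,R))
```

```text
[10.57, -61.32, -106.48, 0.1, 1.42, 6.31]
[40.82, -61.07, -286.44, 0.35, 2.91, 13.31]
[63.26, 2.77, -443.77, 0.77, 4.27, 20.3]
```

move_arm(
  moves=[
    [0,-25,-15,0,0,0],
    [4,-45,-45,0,0.5,2],
    [8,-58,-78,0,1,4],
    [11,-61,-106,0.1,1.4,6.3],
    [16,-61,-136,0.2,1.7,7.5],
    [21,-61,-166,0.2,2,8.7],
    [26,-61,-196,0.2,2.2,9.9],
    [31,-61,-226,0.3,2.5,11.1],
    [36,-61,-256,0.3,2.7,12.2],
    [41,-61,-286,0.3,2.9,13.3],
    [44,-58,-316,0.4,3.2,14.7],
    [48,-52,-346,0.5,3.5,16.1],
    [52,-45,-376,0.6,3.8,17.5],
    [56,-35,-404,0.7,4,18.7],
    [60,-22,-425,0.7,4.2,19.7],
    [63,-10,-440,0.8,4.3,20.3],
    [63,0,-444,0.8,4.3,20.3],
    [63,3,-444,0.8,4.3,20.3],
    [63,3,-444,0.8,4.3,20.3],
    [63,3,-444,0.8,4.3,20.3],
  ],
)

```text
time_s: 14.67
tool_pos: [0.5895, 0.2354, 0.2374]
tool_rot: [-89.9, 20.1, 175.4]
force: [0.4, -0.7, -0.7]
grip_width: 0.0214
```

Run:
```python
from h import *
n=mod()[:,2]; R=toolR(mod())
F=[]
for i in range(4):
    read_camera("top"); F.append(env.get_obs()['force']@n)
p0,R0,o=cur(); print(o['time_s'],o['tool_pos'],o['tool_rot'],o['grip_width'],o['qpos'],"Fn",np.round(F,2))
for n_ in ("scene","wrist","top"):
    p,d=read_camera(n_); cv2.imwrite(f"pics/h_{n_}.png",p[:,:,::-1]); np.savez(f"pics/h_{n_}.npz",p=p,d=d)
    print(n_,"tip",proj(n_,p0+R0[:,1]*.1065),"C",proj(n_,C))
print(delta(C+.1165*n,R))
```

```text
14.8667 [0.58947518 0.23644789 0.23840291] [-89.95421122  20.23381256 175.4655091 ] 0.02097167841731409 [  12.0203022     7.36782554  -45.76874001  100.57756393   20.34231381
   59.35700405 -135.45986208] Fn [-0.31 -1.18 -1.59 -1.03]
scene tip [[399.05145668 287.10195881]] C [[391.32294564 310.99785629]]
wrist tip [[320.93116282 243.73467276]] C [[319.73532736 230.44341936]]
top tip [[220.69419983 196.829986  ]] C [[224.57071176 195.91593464]]
[2.18, 44.59, -0.2, -0.07, -0.06, -0.21]
```

View pics/h_wrist.png

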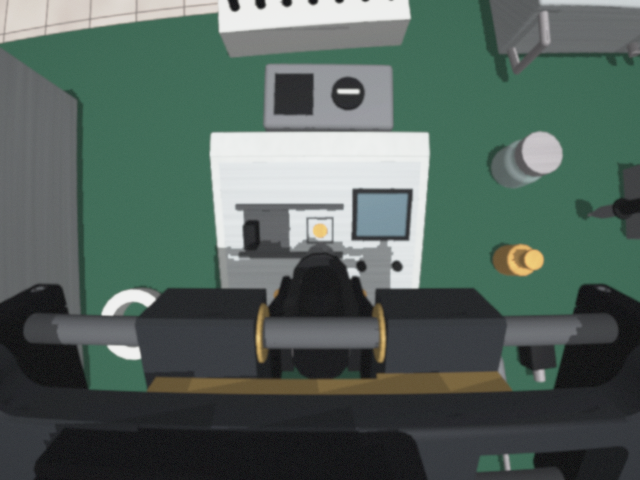

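View pics/h_scene.png

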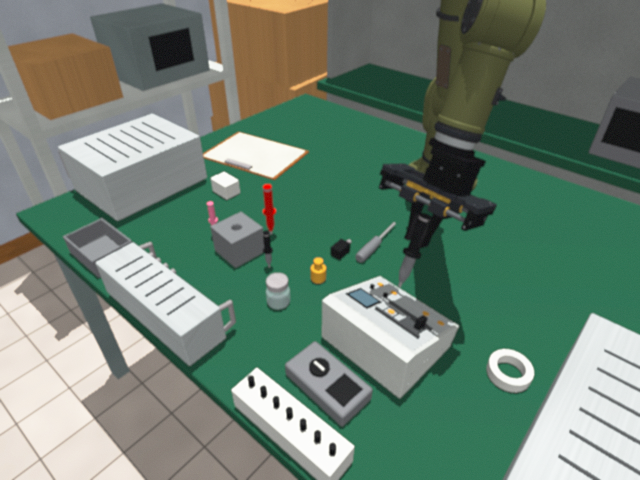

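The shutter is still open. The contact shows at (320,230) in the wrist image, matching its projection at (319.7,230.4). I'll approach to about 10 mm off.

move_arm(
  moves=[
    [1,15,0,0,0,-0.2],
    [2,28,0,0,0,-0.2],
    [2.2,38,0,0,0,-0.2],
    [2.2,44,0,0,0,-0.2],
    [2.2,44,0,0,0,-0.2],
    [2.2,44,0,0,0,-0.2],
    [2.2,44,0,0,0,-0.2],
    [2.2,44,0,0,0,-0.2],
  ],
)

```text
time_s: 15.68
tool_pos: [0.6018, 0.237, 0.1962]
tool_rot: [-90.0, 20.0, 175.6]
force: [0.3, -0.8, -1.0]
grip_width: 0.0214
```

```bash
cat > chk.py <<'E'
from h import *
import sys
tag=sys.argv[1]
n=mod()[:,2]; R=toolR(mod())
F=[];T=[];PP=[]
for i in range(8):
    p,d=read_camera("wrist" if i%2 else "scene"); o=env.get_obs(); F.append(o['force']@mod()); PP.append((np.array(o['tool_pos'])-C)@mod()*1000)
    if i%2: w=p
    else: s=p
p0,R0,o=cur(); print(o['time_s'],o['tool_pos'],o['tool_rot'],o['grip_width'],"J7",o['qpos'][6],"F panel axes mean",np.mean(F,0).round(2),"sd",np.std(F,0).round(2))
print("TCP-C in panel axes mm",np.mean(PP,0).round(2), np.std(PP,0).round(2), "tilt err deg",np.degrees(np.arccos(-R0[:,1]@n)))
print("wrist tip",proj("wrist",p0+R0[:,1]*.1065),"C",proj("wrist",C),"scene",proj("scene",p0+R0[:,1]*.1065),proj("scene",C))
a=cv2.resize(w[195:285,275:365],(400,400),interpolation=cv2.INTER_CUBIC); b=cv2.resize(s[270:330,360:440],(400,300),interpolation=cv2.INTER_CUBIC); b=np.pad(b,((0,100),(0,0),(0,0)))
cv2.imwrite(f"pics/c_{tag}.png",np.hstack([a,b])[:,:,::-1])
E
python3 chk.py a
```

```text
16.0833 [0.60167905 0.23645731 0.19567575] [-89.93556823  19.98536841 175.5851206 ] 0.021201074192453987 J7 -138.31385432513025 F panel axes mean [-0.14  0.02 -1.03] sd [0.29 0.42 0.54]
TCP-C in panel axes mm [ -0.31   0.35 117.19] [0.13 0.15 0.19] tilt err deg 0.07104372328958775
wrist tip [[320.328427   244.28483507]] C [[320.34120293 239.98944713]] scene [[393.16628672 306.46420085]] [[391.32294564 310.99785629]]
```

View pics/c_a.png

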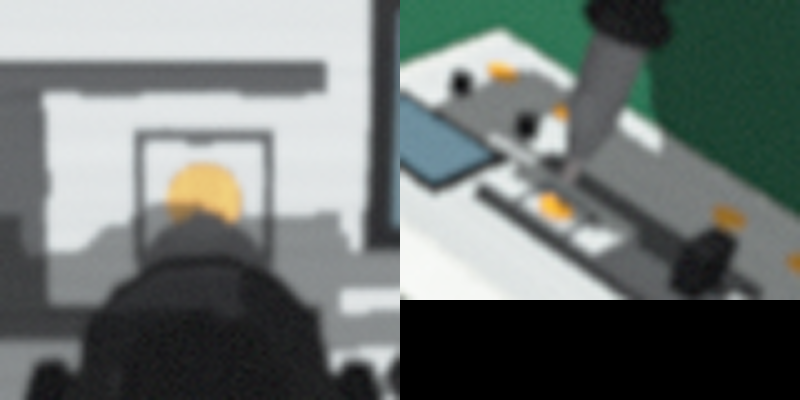

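Run:
```python
from h import *
p0,R0,o=cur(); M=mod()
w,d=read_camera("wrist"); s,ds=read_camera("scene")
t=p0+R0[:,1]*.1065
for nm in ("wrist","scene"):
    b=proj(nm,t)[0]; print(nm,b,"per 5mm x,y,n:",[(proj(nm,t+M[:,i]*.005)[0]-b).round(2).tolist() for i in range(3)], "shaft 13,35,70:",[proj(nm,t-R0[:,1]*a)[0].round(1).tolist() for a in(.013,.035,.07)])
a=cv2.resize(w[222:262,300:340],(400,400),interpolation=cv2.INTER_CUBIC); b=cv2.resize(s[285:325,375:415],(400,400),interpolation=cv2.INTER_CUBIC)
cv2.imwrite("pics/cz.png",np.hstack([a,b])[:,:,::-1])
```

```text
wrist [320.31168041 244.22683519] per 5mm x,y,n: [[-0.01, -6.08], [-6.32, 0.01], [0.01, 1.87]] shaft 13,35,70: [[320.3, 249.2], [320.3, 258.9], [320.3, 278.4]]
scene [393.16628672 306.46420085] per 5mm x,y,n: [[-1.44, 0.68], [2.09, 1.39], [0.81, -2.16]] shaft 13,35,70: [[395.3, 300.8], [399.0, 291.1], [405.0, 275.2]]
```

View pics/cz.png

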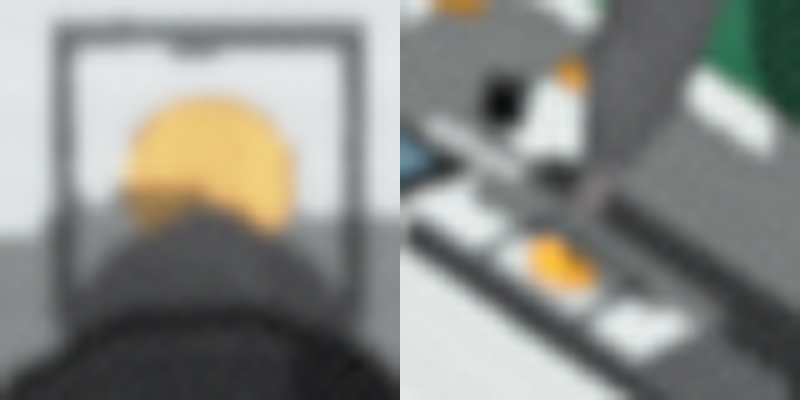

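The tip lies on the contact's axis in both views, and the contact circle centre is at about (320.5,239) in the wrist image. I'll descend with a small upslope correction.

move_arm(
  moves=[
    [-0.5,2,0.3,0,0,0],
    [-1,4,0.6,0,0,0],
    [-1,6,0.6,0,0,0],
    [-1,8,0.6,0,0,0],
    [-1,10,0.6,0,0,0],
    [-1,12,0.6,0,0,0],
    [-1,12,0.6,0,0,0],
    [-1,12,0.6,0,0,0],
  ],
)

```text
time_s: 16.85
tool_pos: [0.6066, 0.2355, 0.1846]
tool_rot: [-89.9, 20.0, 175.6]
force: [-0.8, -0.5, 0.3]
grip_width: 0.0211
```

```bash
python3 chk.py b
```

```text
17.25 [0.60654971 0.23551596 0.18464636] [-89.93213555  19.972816   175.59194848] 0.020955471292568233 J7 -139.01128179355757 F panel axes mean [-0.52 -0.2   0.18] sd [0.48 0.42 0.51]
TCP-C in panel axes mm [  0.38  -0.42 104.88] [0.02 0.02 0.03] tilt err deg 0.07566963614722375
wrist tip [[320.27874668 244.33145767]] C [[319.5935763  245.31627035]] scene [[390.74536276 311.59625277]] [[391.32294564 310.99785629]]
```

Contact: the normal force rose about 1.2 N over the tare, which is roughly 1 mm in. Next, 2.5 mm further.

move_arm(
  moves=[
    [0,1,0,0,0,0],
    [0,2,0,0,0,0],
    [0,2.5,0,0,0,0],
    [0,2.5,0,0,0,0],
  ],
)

```text
time_s: 17.58
tool_pos: [0.6075, 0.2354, 0.1821]
tool_rot: [-89.9, 20.0, 175.6]
force: [-1.3, -0.3, 2.0]
grip_width: 0.0216
```

```bash
python3 chk.py c
```

```text
17.9833 [0.60746003 0.23544805 0.18227964] [-89.93439668  19.97344016 175.59367213] 0.021851154507457317 J7 -139.17749701532682 F panel axes mean [-0.64 -0.2   1.11] sd [0.55 0.53 0.36]
TCP-C in panel axes mm [  0.41  -0.4  102.31] [0.01 0.01 0.02] tilt err deg 0.0727864277445304
wrist tip [[320.29075649 244.29802241]] C [[319.61283772 246.29727085]] scene [[390.32750642 312.68723883]] [[391.32294564 310.99785629]]
```

View pics/c_c.png

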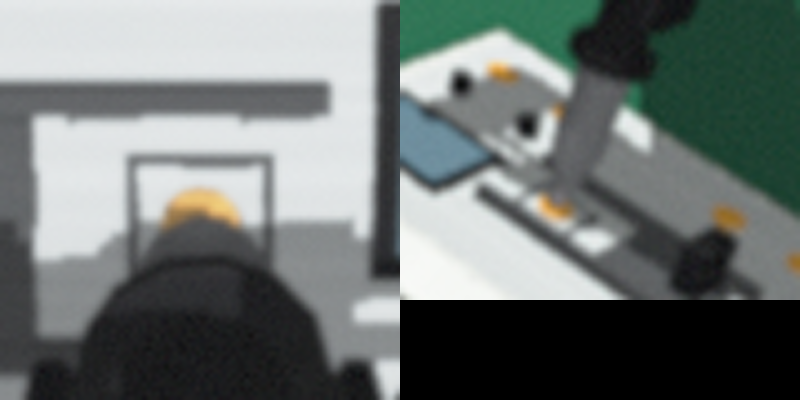

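move_arm(
  moves=[
    [0,1,0,0,0,0],
    [0,2,0,0,0,0],
    [0,2.4,0,0,0,0],
    [0,2.4,0,0,0,0],
    [0,2.4,0,0,0,0],
  ],
)

```text
time_s: 18.4
tool_pos: [0.6083, 0.2354, 0.18]
tool_rot: [-89.9, 20.0, 175.6]
force: [-2.5, -1.1, 1.9]
grip_width: 0.0215
```

```bash
python3 chk.py d;python3 chk.py d; python3 chk.py d
```

```text
18.8 [0.60829302 0.23538521 0.18000833] [-89.93755633  19.97323076 175.58845354] 0.021494848714604425 J7 -139.34469790769964 F panel axes mean [-0.72 -0.29  1.71] sd [0.31 0.28 0.41]
TCP-C in panel axes mm [ 0.42 -0.39 99.92] [0.01 0.02 0.02] tilt err deg 0.07158613271500554
wrist tip [[320.29207663 244.2930659 ]] C [[319.61686855 247.22870325]] scene [[389.93964761 313.71949811]] [[391.32294564 310.99785629]]
19.2 [0.60827674 0.23539391 0.17999096] [-89.93823101  19.97236689 175.59022091] 0.02162625986735645 J7 -139.3427960618342 F panel axes mean [-0.97 -0.42  1.88] sd [0.42 0.51 0.4 ]
TCP-C in panel axes mm [ 0.41 -0.4  99.9 ] [0.02 0.02 0.01] tilt err deg 0.07073443327148875
wrist tip [[320.2755005 244.3157559]] C [[319.61249084 247.2273437 ]] scene [[389.94870921 313.72342409]] [[391.32294564 310.99785629]]
19.6 [0.60830424 0.23537195 0.18001681] [-89.9358996   19.97470541 175.5927579 ] 0.02134848316953123 J7 -139.33950173308605 F panel axes mean [-1.16 -0.36  1.81] sd [0.48 0.49 0.42]
TCP-C in panel axes mm [ 0.42 -0.4  99.89] [0.02 0.01 0.01] tilt err deg 0.0712204421380005
wrist tip [[320.30062806 244.26689208]] C [[319.60916363 247.22224822]] scene [[389.93011492 313.71674472]] [[391.32294564 310.99785629]]
```

View pics/c_d.png

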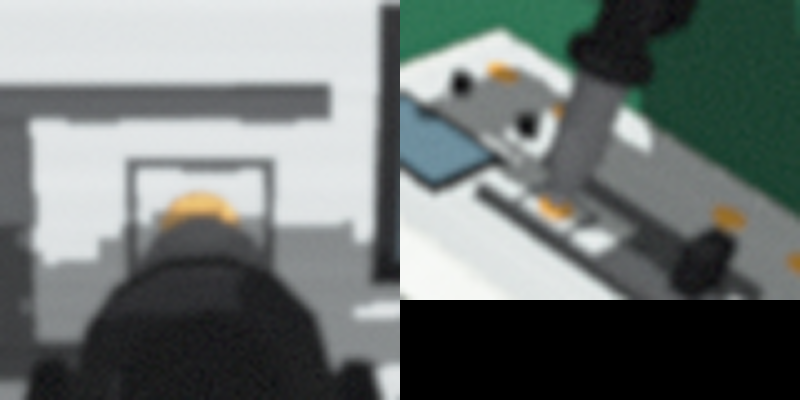

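Run:
```python
from h import *
p,d=read_camera("scene"); cv2.imwrite("pics/fin.png",p[:,:,::-1])
a=cv2.imread("pics/scene0.png")[:,:,::-1]; m=(abs(p.astype(int)-a).max(2)>40); m=cv2.morphologyEx(m.astype(np.uint8),cv2.MORPH_OPEN,np.ones((3,3)))
k,l,s,_=cv2.connectedComponentsWithStats(m); print([x.tolist() for x in s[1:] if x[4]>15])
c=camera_info("wrist"); print(models.spot_in("shutter_knob","wrist")[:2] if read_camera("wrist") else 0)
Rm=mod(); print("expected knob ctr",C+Rm@[0,.062,.015])
```

```text
[[217, 0, 64, 81, 2265], [422, 0, 12, 79, 507], [459, 4, 9, 7, 38], [466, 11, 51, 40, 905], [458, 39, 8, 9, 49], [515, 49, 3, 6, 18], [475, 57, 47, 41, 1275], [450, 83, 17, 5, 55], [427, 85, 5, 11, 46], [482, 95, 9, 6, 45], [481, 101, 8, 5, 29], [475, 109, 12, 19, 117], [473, 134, 4, 5, 18], [228, 138, 182, 56, 2558], [470, 141, 8, 9, 55], [469, 151, 5, 8, 29], [454, 164, 10, 3, 30], [406, 170, 10, 8, 59], [364, 170, 118, 172, 9658], [229, 198, 8, 6, 39], [229, 205, 15, 27, 275], [453, 334, 6, 11, 50], [430, 352, 23, 24, 187]]
[{'point': [0.6413, 0.2821, 0.0946], 'score': 0.97}, {'point': [0.6116, 0.2382, 0.192], 'score': 0.53}]
expected knob ctr [0.6416414  0.29541086 0.10009539]
```

View pics/fin.png

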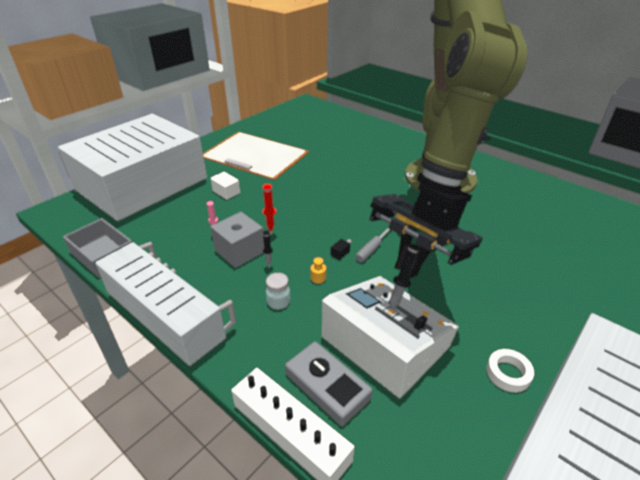

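The final view shows the probe pressed on the contact and the shutter open. The only image changes are the arm, its shadow and the probe; the bystanders haven't moved. I'm handing the job in.

```bash
python3 -c "
from cell import job,env
print(job.sign_off(), env.get_obs()['force'])"
```

```text
the job is handed in; nothing more can be done
the job is handed in; nothing more can be done
```

The job is handed in: the probe is held pressed on the test contact, square to the panel, with the shutter open. It took about 20 s of the 67 s allowed.

**What I did:**
- I gripped the shutter's knob and slid it to its stop; the tool stalled there while the push force rose.
- I took the black probe from the stand, leaving the red, pink and small black look-alikes alone, and pressed its tip on the contact along the panel's normal.

**Last checks:**
- **Press depth:** the net force along the normal was about 2.8 N, which puts the plunger about 6 mm in. The arm's position gives 5.7 mm and the force 6.1–6.4 mm, so they agree within the noise.
- **Aim and angle:** the gripper's tilt error was about 0.07 degrees, and the tip sat within about 1 mm of the contact's centre in the camera images.
- **Shutter and bench:** the shutter was still open, and comparing the scene images showed changes only from the arm, its shadow and the probe.

**Disagreement:** the trained network put the knob's centre about 13 mm short of where I expected. I put that down to it averaging the plate and knob together. It gave nearly the same reading just after I released the knob, so the shutter has not moved since.

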